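# Put right the inspection carriers at the microscope bench

### The job

Put the carriers right for the next microscope inspection: take out the round plug that was left in the medium carrier and set it in the red bin, and set each of the three square-flanged sockets down in the carrier whose pocket is made for its size, pins up with its flange flat on the pocket's floor. The small socket was put in the large carrier by mistake, so clear each carrier before you fill it. Do not drop or tip over any part, and leave the two plugs that stand on the bench where they are.

Things in the scene. Friction and masses are not known exactly. Their poses are not given: they have to be found in the camera images.
- socket_small_mid (a point): square-flanged panel socket of nickel-plated metal, standing pins up: square flange 26 mm wide and 4 mm thick at the foot, round threaded barrel 16 mm across above it, 34 mm high in all, black face with brass pins on top. It starts in the large carrier's pocket. The point is its centre, half-way up (17 mm above its underside); z points up, x and y run along the sides of the flange.
- socket_medium_mid (a point): square-flanged panel socket of nickel-plated metal, standing pins up: square flange 44.5 mm wide and 4 mm thick at the foot, round threaded barrel 38 mm across above it, 38 mm high in all, black face with brass pins on top. It starts on the bench. The point is its centre, half-way up (19 mm above its underside); z points up, x and y run along the sides of the flange.
- socket_large_mid (a point): square-flanged panel socket of nickel-plated metal, standing pins up: square flange 63.5 mm wide and 4 mm thick at the foot, round threaded barrel 56 mm across above it, 42 mm high in all, black face with brass pins on top. It starts on the bench. The point is its centre, half-way up (21 mm above its underside); z points up, x and y run along the sides of the flange.
- plug_stray_mid (a point): round connector plug of the same metal without any flange, standing on its knurled coupling ring (40 mm across, 17 mm high), round shell 34 mm across above it, 50 mm high in all. It starts in the medium carrier's pocket and is to go in the red bin. The point is its centre, 25 mm above its underside; z points up.
- plug_a_mid (a point): round connector plug of the same metal without any flange, standing on its knurled coupling ring (40 mm across, 17 mm high), round shell 34 mm across above it, 50 mm high in all. It stands on the bench and stays there. The point is its centre, 25 mm above its underside; z points up.
- plug_b_mid (a point): round connector plug of the same metal without any flange, standing on its knurled coupling ring (40 mm across, 17 mm high), round shell 34 mm across above it, 50 mm high in all. The second one that stands on the bench and stays there. The point is its centre, 25 mm above its underside; z points up.
- carrier_small_pocket (a point): flat formed carrier of black plastic, 70 mm square and 10 mm high, fixed to the bench, with one square pocket 42 mm wide at its floor, which lies 2 mm above the bench; the pocket's walls slope outwards to 49 mm at the rim. Made for the small socket. It starts empty. The point is the centre of the pocket's floor; x and y run along the pocket's sides.
- carrier_medium_pocket (a point): flat formed carrier of black plastic, 88 mm square and 10 mm high, fixed to the bench, with one square pocket 60 mm wide at its floor, which lies 2 mm above the bench; the pocket's walls slope outwards to 67 mm at the rim. Made for the medium socket. The stray plug starts in it. The point is the centre of the pocket's floor; x and y run along the pocket's sides.
- carrier_large_pocket (a point): flat formed carrier of black plastic, 108 mm square and 10 mm high, fixed to the bench, with one square pocket 80 mm wide at its floor, which lies 2 mm above the bench; the pocket's walls slope outwards to 87 mm at the rim. Made for the large socket. The small socket starts in it. The point is the centre of the pocket's floor; x and y run along the pocket's sides.
- bin_floor (a point): red open plastic bin, 130 by 180 mm outside and 45 mm high, 3 mm walls and floor, fixed to the bench, empty. The point is the centre of its inner floor, 3 mm above the bench; x runs along its short side, y along its long side.
Mind the look-alikes: they are no part of the job. What is shaped like the part that bears socket_medium_mid but blue or pink is not meant.

How it is judged:
At the end, for the whole second after the job is handed in: Each socket stands upright (0.08 rad) in the carrier of its size, centre within 14 mm of the pocket's, flange flat on its floor (3 mm); the stray plug is inside the red bin, its centre under 32 mm above the bin's floor; all at rest (horizontal distance between socket_small_mid and carrier_small_pocket below 0.014 m and z of socket_small_mid in the frame of carrier_small_pocket between 0.014 and 0.02 m and angle between each of socket_small_mid, socket_medium_mid, socket_large_mid's own z axis and vertical below 0.08 rad and linear speed of each of socket_small, socket_medium, socket_large, plug_stray below 0.02 m/s and horizontal distance between socket_medium_mid and carrier_medium_pocket below 0.014 m and z of socket_medium_mid in the frame of carrier_medium_pocket between 0.016 and 0.022 m and horizontal distance between socket_large_mid and carrier_large_pocket below 0.014 m and z of socket_large_mid in the frame of carrier_large_pocket between 0.018 and 0.024 m and x of plug_stray_mid in the frame of bin_floor between -0.055 and 0.055 m and y of plug_stray_mid in the frame of bin_floor between -0.08 and 0.08 m and z of plug_stray_mid in the frame of bin_floor below 0.032 m); the robot touches nothing.
It fails at once if a carried part is dropped or thrown (falls more than about 25 mm free of the fingers) ((linear speed of socket_small above 0.7 m/s and contact force between the fingers and socket_small below 0.05 N) or (linear speed of socket_medium above 0.7 m/s and contact force between the fingers and socket_medium below 0.05 N) or (linear speed of socket_large above 0.7 m/s and contact force between the fingers and socket_large below 0.05 N) or (linear speed of plug_stray above 0.7 m/s and contact force between the fingers and plug_stray below 0.05 N)).
It fails at once if a socket or the stray plug is tipped over (angle between any of socket_small_mid, socket_medium_mid, socket_large_mid, plug_stray_mid's own z axis and vertical above 0.8 rad).
It fails at once if a plug that stands on the bench is disturbed (moved over 15 mm) (distance of any of plug_a_mid, plug_b_mid from where it was at the start of the episode above 0.015 m).
It also fails if it takes over 112 s, if anything falls off the work surface, if the arm or the gripper's body presses on something with over 40 N, if the wrist force passes 120 N, or if a joint passes its speed limit or range.

### The arm

A 6-joint arm with a two-finger parallel gripper is mounted at the origin on the work surface. World frame = base frame: x ahead of the robot, y to its left, z up, the work surface at z = 0. Lengths are in m, angles in rad, forces in N, time in s.
With the tool pointing down it reaches from about 0.35 to 0.975 m from the base axis. Payload 4.9 kg.
Tool frame: the origin (TCP) lies midway between the tips of the shut fingers; the grasp point (between the pads) lies 19 mm behind it; z points along the fingers, y is the line along which they close (so a half turn about z gives the same grasp; the last joint's range is limited). The gripper opens to 85 mm and grips with 20 to 120 N. Pads are 22 mm wide; open, the fingers measure 114 mm over their backs; the gripper's body (76 mm by 85 mm) begins 54 mm behind the grasp point. The pads swing forward as they close: fully open they stand 13 mm farther back than shut.
Start: joints at [1.051, 0.053, 1.613, -0, 1.476, -0.119], TCP at [0.244, 0.575, 0.231] pointing down, gripper open.
Joint ranges: [-3.01, 3.01], [-1.01, 2.22], [0.06, 2.58], [-1.02, 4.17], [0.09, 2.62], [-3.14, 3.14]. Speed limits (rad/s): [2.57, 2.57, 3.14, 3.14, 3.14, 3.14].

### API

Orientations are given as a rotation vector (axis times angle).
In Python, from station import ctrl gives the robot as it stands.
- The arm moves only by the tool carry_out, never from a script. Its argument "moves" is a list of rows, each an object of numbers: "x", "y", "z": the shift along the tool's x, y, z in units of 25 mm (1.0 is 25 mm); "turn": the turn about the tool's z in rad. In form: [{"x": .., "y": .., "z": .., "turn": ..}, ...]. A call has exactly 8 rows; each row shifts and turns the commanded pose from where the row before left it, along the tool's axes as they then stand; what a row does not reach is not made up. A row lasts 1/10 s, in which the tool goes at most 50 mm and 8.59 degrees, less where a joint would pass 70% of its speed; a pose out of reach is approached as far as the arm can. A call is refused whole if a number of a shift passes 1 or a number of a turn 0.15, either way. A call with a gripper value outside its range is refused whole. "grip" is the finger opening in mm, from 0 to 85.4, set as the call begins (left out, the last holds). The fingers move at their own pace and stop on an object; "newtons" is the grip in N (left out, the last holds). Time passes only in rows, so rows that do not move let the fingers close, or fill a call up. It gives the time, the measured TCP pose, the force, the opening and the grip force at its end, in the units of the state.
- ctrl.get_obs(): the state, without advancing time (a new reading comes with each control period).
- ctrl.get_image(name): name is "scene" or "top" or "wrist"; returns the picture (400x640x3 uint8, red, green, blue); there is no depth.
- ctrl.calibration(name): a dict with "fx", "fy", "cx", "cy" (pixels), "R" (3x3) and "t" (3): a world point X has camera coordinates R X + t; the wrist camera has in their place "T_tool_cam" (4x4, takes a point from camera to tool coordinates, whose origin is the TCP and whose axes are the flange's). Camera axes: x right, y down, z forward; pixel columns grow to the right and rows downward; lengths in m; the calibration is good to about 2 mm. A picture is of the moment at which its call begins: read the wrist's pose just before it. calibration takes no time and is no camera call.
- ctrl.finish_job(): hands the job in; it is judged then, once.
Trained networks look in the newest picture that a camera, given by its name, has taken for a name from the list of things; names that differ only in an ending like _2 or _b are one class to them, and where a whole thing is asked for, a point or a joint stands for the part that bears it (a point fixed in the world has none). Each returns a list of dicts, best first, with "confidence" (0 to 1); they miss things now and then, are a little off and sometimes report something else, mostly with a low value. They report only what shows in the picture. A call takes as long as a camera call. They do not tell look-alikes from the thing itself.
- ctrl.look_for(camera, query): "rect" ([left, top, width, height] in pixels, round what is visible of it).
- ctrl.mark_of(camera, query): "pixel" ([column, row] in pixels: a listed point, or the origin of a listed thing).
The state is a dict: "t": time; "q": joint angles; "dq": joint speeds; "effort": joint torques, N m; "tool_pos": TCP position; "tool_rot": TCP orientation; "contact_force": force on the tool from outside, world axes, zero at the start; "wrist_torque": the same for the moment, N m; "opening": finger opening in m; "grip_force": force on a finger pad.
Only numpy, scipy, OpenCV 4.12 (cv2) and the standard library are available. Lean on these libraries where they do the work, as an engineer would, in place of code of your own. Each camera call takes 0.05 s, during which the arm holds its last target. There are 200 camera calls.

## Working session

There is one attempt and no reset: what is moved stays moved. The work goes in short steps, Python scripts to look and compute and a tool call to move; the robot and the scene stay as the last step left them, time stands still between calls to the robot, and variables do not carry over. Pictures are saved under pics/ and viewed, at most 14 in all, crops included, and the job is handed in when it is done.

Besides the shell and the picture viewer there is one more tool, called after ">>>" by a JSON object that holds its "method" and its "body". carry_out: Moves the arm, as the interface text tells. Its arguments: {"type":"object","properties":{"moves":{"type":"array"},"grip":{"type":"number"},"newtons":{"type":"number"}},"required":["moves"]}

```bash
mkdir -p pics; ls; cat > h.py <<'E'
import numpy as np, cv2
from scipy.spatial.transform import Rotation as Ro
from station import ctrl
def snap(c,name=None):
    o=ctrl.get_obs(); im=ctrl.get_image(c)
    if name: cv2.imwrite(f'pics/{name}.png',im[:,:,::-1])
    return o,im
def cam(c,o=None):
    k=ctrl.calibration(c)
    if 'R' in k: R,t=np.array(k['R']),np.array(k['t'])
    else:
        T=np.eye(4);T[:3,:3]=Ro.from_rotvec(o['tool_rot']).as_matrix();T[:3,3]=o['tool_pos']
        W=np.linalg.inv(T@np.array(k['T_tool_cam']));R,t=W[:3,:3],W[:3,3]
    K=np.array([[k['fx'],0,k['cx']],[0,k['fy'],k['cy']],[0,0,1]])
    return K,R,t
def onplane(C,px,z):
    K,R,t=C; d=R.T@np.linalg.inv(K)@[px[0],px[1],1]; c=-R.T@t
    return c+d*(z-c[2])/d[2]
def proj(C,X):
    K,R,t=C; p=K@(R@np.array(X)+t); return p[:2]/p[2]
def tri(Cs,ps):
    P=[C[0]@np.c_[C[1],C[2]] for C in Cs]
    X=cv2.triangulatePoints(P[0],P[1],np.array(ps[0],float).reshape(2,1),np.array(ps[1],float).reshape(2,1))
    return (X[:3]/X[3]).ravel()
E
python3 - <<'E'
from h import *
for c in ['scene','top','wrist']:
    o,im=snap(c,c+'0'); k=ctrl.calibration(c)
    C=cam(c,o); print(c,'pos',(-C[1].T@C[2]).round(3),'fx',k['fx'])
print(o)
H=dict(socket_small_mid=.019,socket_medium_mid=.019,socket_large_mid=.021,plug_stray_mid=.027,plug_a_mid=.025,carrier_small_pocket=.002,carrier_medium_pocket=.002,carrier_large_pocket=.002,bin_floor=.003)
for c in ['top','scene']:
    C=cam(c)
    for n,z in H.items():
        for d in ctrl.mark_of(c,n)[:4]:
            print(c,n,round(d['confidence'],2),np.round(d['pixel'],0),onplane(C,d['pixel'],z).round(3))
E
```

```text
pics
scene pos [ 0.797 -0.453  0.805] fx 385.40969856355485
top pos [0.274 0.009 1.188] fx 381.73094615596744
wrist pos [0.179 0.603 0.373] fx 307.9382887073994
{'t': 0.1, 'q': array([ 1.05099135e+00,  5.33008614e-02,  1.61418919e+00, -1.42314096e-05,
        1.47599733e+00, -1.19013488e-01]), 'dq': array([-0.00137645, -0.00133764, -0.00304019,  0.00010238,  0.00020125,
       -0.00100826]), 'effort': array([ 6.80890153e-04, -3.94903779e+01, -3.71364999e+01, -5.47167474e-05,
        3.90527493e-03,  1.28844792e-05]), 'tool_pos': array([0.24356432, 0.57496109, 0.23016033]), 'tool_rot': array([-6.25238442e-01, -3.07815203e+00,  2.83215816e-03]), 'contact_force': array([-0.76262261, -0.32973315, -0.54720138]), 'wrist_torque': array([-0.03600296,  0.03224639, -0.02476024]), 'grip_force': 0.0, 'opening': 0.08555919621641705}
top socket_small_mid 0.46 [278. 160.] [0.623 0.135 0.019]
top socket_small_mid 0.38 [337. 209.] [ 0.472 -0.054  0.019]
top socket_medium_mid 0.74 [295. 245.] [0.357 0.072 0.019]
top socket_medium_mid 0.52 [260. 211.] [0.458 0.183 0.019]
top socket_medium_mid 0.49 [228
[... 704 characters left out ...]
mid 0.61 [296. 223.] [ 0.486 -0.063  0.021]
scene plug_stray_mid 0.6 [208. 354.] [ 0.506 -0.403  0.027]
scene plug_a_mid 0.56 [313. 178.] [0.447 0.074 0.025]
scene plug_a_mid 0.55 [384. 192.] [0.627 0.125 0.025]
scene plug_a_mid 0.17 [212. 352.] [ 0.511 -0.396  0.025]
scene carrier_small_pocket 0.74 [312. 175.] [0.43  0.094 0.002]
scene carrier_small_pocket 0.7 [335. 157.] [0.45  0.184 0.002]
scene carrier_small_pocket 0.62 [317. 286.] [ 0.608 -0.166  0.002]
scene carrier_medium_pocket 0.69 [212. 357.] [ 0.509 -0.401  0.002]
scene carrier_large_pocket 0.83 [383. 195.] [0.623 0.134 0.002]
scene bin_floor 0.83 [388. 122.] [0.518 0.389 0.003]
scene bin_floor 0.29 [337. 156.] [0.454 0.188 0.003]
```

```bash
python3 -c "
import cv2
a=cv2.imread('pics/top0.png')[110:300,150:480];cv2.imwrite('pics/top0c.png',cv2.resize(a,(800,460),interpolation=cv2.INTER_CUBIC))"
```

```text
(no output)
```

View pics/top0c.png

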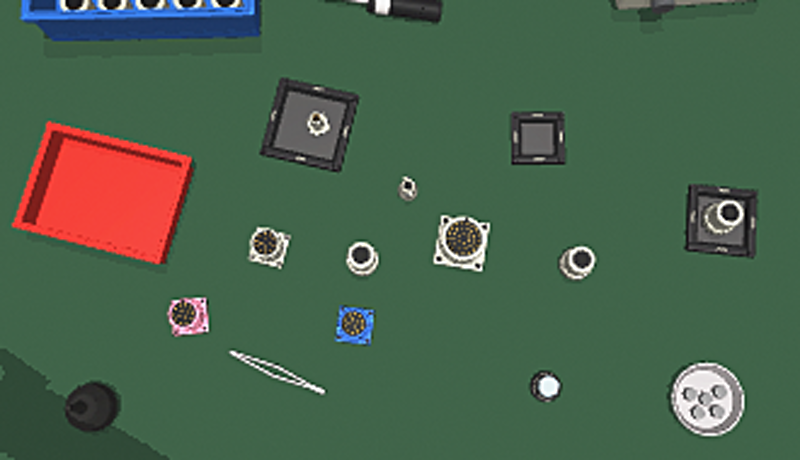

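View pics/scene0.png

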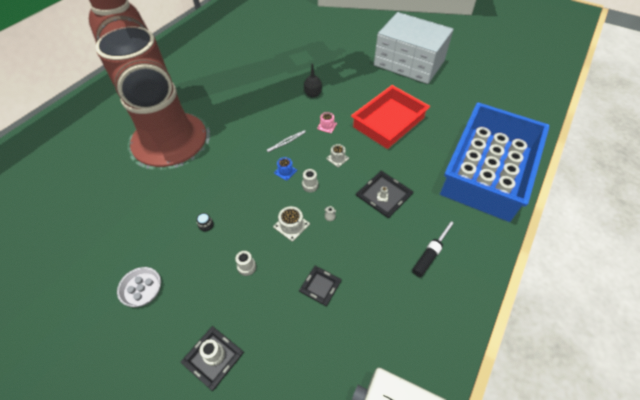

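Top crop: large carrier with the small socket at crop (310,125), small carrier (538,138), medium carrier with the stray plug (722,220). The metal medium socket is at (267,246), the large socket at (463,243), bench plugs at (362,258) and (578,262), and the bin at (103,192). The pink and blue ones are look-alikes. First I turn the tool so its x is world y and its y is world x.

>>> {"method": "carry_out", "body": {"moves": [{"turn": 0.1463}, {"turn": 0.1463}, {"turn": 0.1463}, {"turn": 0.1463}, {"turn": 0.1463}, {"turn": 0.1463}, {"turn": 0.1463}, {"turn": 0.1463}]}}

```text
validation failed for argument at $.mo...
```

>>> {"method": "carry_out", "body": {"moves": [{"x": -1, "y": 0.75}, {"x": -1, "y": 0.75}, {"x": -1, "y": 0.75}, {"x": -1, "y": 0.75}, {"x": -1, "y": 0.75}, {"x": -1, "y": 0.75}, {"x": -1, "y": 0.75}, {"x": -1, "y": 0.75}]}}

```text
validation failed for argument at $.mo...
```

>>> {"method": "carry_out", "body": {"moves": [{"x": -1, "y": 0.75}, {"x": -1, "y": 0.75}, {"x": -1, "y": 0.75}, {"x": -1, "y": 0.75}, {"x": -1, "y": 0.75}, {"x": -1, "y": 0.75}, {"x": -1, "y": 0.75}, {"x": -1, "y": 0.75}]}}

```text
validation failed for argument at $.mo...
```

```bash
python3 - <<'E'
from h import *
print(np.round(ctrl.calibration('wrist')['T_tool_cam'],3))
o,im=snap('wrist','w1'); C=cam('wrist',o)
print(o['tool_pos'],o['tool_rot'],o['q'].round(2))
for n,z in dict(socket_small_mid=.019,socket_large_mid=.021,socket_medium_mid=.019,carrier_large_pocket=.002,plug_a_mid=.025).items():
    for d in ctrl.mark_of('wrist',n)[:3]: print(n,round(d['confidence'],2),np.round(d['pixel'],0),onplane(C,d['pixel'],z).round(3))
E
```

```text
[[ 0.    -0.96  -0.278  0.07 ]
 [ 1.    -0.     0.001  0.   ]
 [-0.001 -0.278  0.96  -0.143]
 [ 0.     0.     0.     1.   ]]
[0.24384074 0.57544933 0.23126845] [-6.25389339e-01 -3.07868885e+00  7.42117006e-05] [ 1.05  0.05  1.61  0.    1.48 -0.12]
```

View pics/w1.png

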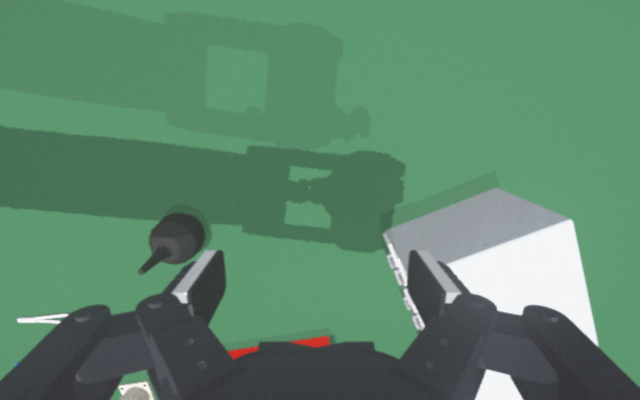

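Wrist view: fingers at (200,280) and (430,285), bulb at (180,240), drawer cabinet at right, and the bin edge at (330,345). The moves were refused because every key must be present, so I repeat them in full.

>>> {"method": "carry_out", "body": {"moves": [{"x": 0, "y": 0, "z": 0, "turn": 0.1463}, {"x": 0, "y": 0, "z": 0, "turn": 0.1463}, {"x": 0, "y": 0, "z": 0, "turn": 0.1463}, {"x": 0, "y": 0, "z": 0, "turn": 0.1463}, {"x": 0, "y": 0, "z": 0, "turn": 0.1463}, {"x": 0, "y": 0, "z": 0, "turn": 0.1463}, {"x": 0, "y": 0, "z": 0, "turn": 0.1463}, {"x": 0, "y": 0, "z": 0, "turn": 0.1463}], "grip": 85, "newtons": 40}}

```text
t: 2.15
tool_pos: [0.2439, 0.5755, 0.2313]
tool_rot: [-2.229, -2.214, 0.0]
contact_force: [-0.1, -0.2, -1.0]
opening: 0.0849
grip_force: 0.0
```

>>> {"method": "carry_out", "body": {"moves": [{"x": -1, "y": 0.75, "z": 0, "turn": 0}, {"x": -1, "y": 0.75, "z": 0, "turn": 0}, {"x": -1, "y": 0.75, "z": 0, "turn": 0}, {"x": -1, "y": 0.75, "z": 0, "turn": 0}, {"x": -1, "y": 0.75, "z": 0, "turn": 0}, {"x": -1, "y": 0.75, "z": 0, "turn": 0}, {"x": -1, "y": 0.75, "z": 0, "turn": 0}, {"x": -1, "y": 0.75, "z": 0, "turn": 0}]}}

```text
t: 2.95
tool_pos: [0.3944, 0.3743, 0.2315]
tool_rot: [2.222, 2.221, 0.001]
contact_force: [0.4, 0.3, -0.1]
opening: 0.085
grip_force: 0.0
```

>>> {"method": "carry_out", "body": {"moves": [{"x": -1, "y": 0.75, "z": 0, "turn": 0}, {"x": -1, "y": 0.75, "z": 0, "turn": 0}, {"x": -1, "y": 0.75, "z": 0, "turn": 0}, {"x": -1, "y": 0.75, "z": 0, "turn": 0}, {"x": -1, "y": 0.75, "z": 0, "turn": 0}, {"x": -1, "y": 0.75, "z": 0, "turn": 0}, {"x": -1, "y": 0.75, "z": 0, "turn": 0}, {"x": -1, "y": 0.75, "z": 0, "turn": 0}]}}

```text
t: 3.75
tool_pos: [0.5444, 0.1742, 0.2315]
tool_rot: [2.222, 2.221, 0.001]
contact_force: [1.0, -0.1, 0.4]
opening: 0.0851
grip_force: 0.0
```

```bash
python3 - <<'E'
from h import *
o,im=snap('wrist','w2'); C=cam('wrist',o)
print(o['tool_pos'],o['tool_rot'],o['q'].round(2),o['t'])
for n,z in dict(socket_small_mid=.019,socket_large_mid=.021,socket_medium_mid=.019,carrier_large_pocket=.002,plug_a_mid=.025).items():
    for d in ctrl.mark_of('wrist',n)[:3]: print(n,round(d['confidence'],2),np.round(d['pixel'],0),onplane(C,d['pixel'],z).round(3))
E
```

```text
[0.5443705  0.17419983 0.23145705] [2.22187816e+00 2.22074618e+00 5.24580392e-04] [ 0.18 -0.07  1.74  0.    1.48  0.18] 3.75
socket_small_mid 0.68 [242. 162.] [0.459 0.188 0.019]
socket_small_mid 0.57 [383. 210.] [0.627 0.13  0.019]
socket_large_mid 0.77 [259. 344.] [ 0.466 -0.065  0.021]
socket_medium_mid 0.81 [169. 252.] [0.359 0.073 0.019]
socket_medium_mid 0.8 [148.  73.] [0.365 0.284 0.019]
socket_medium_mid 0.61 [241. 162.] [0.458 0.188 0.019]
carrier_large_pocket 0.87 [380. 196.] [0.626 0.143 0.002]
plug_a_mid 0.86 [234. 259.] [0.442 0.066 0.025]
```

View pics/w2.png

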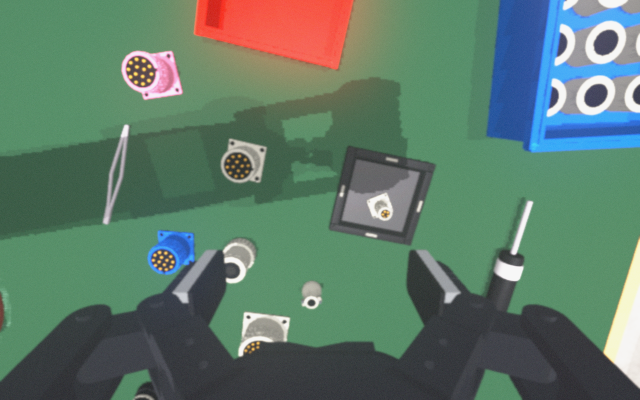

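Wrist view: the small socket is at (380,208) in the large carrier (380,195), medium socket at (241,162), plug_a at (236,262), and the large socket at (262,335) partly hidden. I move over the small socket for a second view.

>>> {"method": "carry_out", "body": {"moves": [{"x": -0.22, "y": 0.4, "z": 0.4, "turn": 0}, {"x": -0.22, "y": 0.4, "z": 0.4, "turn": 0}, {"x": -0.22, "y": 0.4, "z": 0.4, "turn": 0}, {"x": -0.22, "y": 0.4, "z": 0.4, "turn": 0}, {"x": -0.22, "y": 0.4, "z": 0.4, "turn": 0}, {"x": -0.22, "y": 0.4, "z": 0.4, "turn": 0}, {"x": -0.22, "y": 0.4, "z": 0.4, "turn": 0}, {"x": -0.22, "y": 0.4, "z": 0.4, "turn": 0}]}}

```text
t: 4.85
tool_pos: [0.6245, 0.1307, 0.1504]
tool_rot: [-2.222, -2.221, 0.0]
contact_force: [0.1, -0.1, 0.9]
opening: 0.0849
grip_force: 0.0
```

```bash
cat >> h.py <<'E'
import pickle,os
Z=dict(socket_small_mid=.019,socket_medium_mid=.019,socket_large_mid=.021,plug_stray_mid=.027,plug_a_mid=.025,carrier_small_pocket=.002,carrier_medium_pocket=.002,carrier_large_pocket=.002,bin_floor=.003)
def meas(names,pic=None,c='wrist',zz={}):
    """marks in a new picture; each on its plane, and triangulated with the last view's nearest mark"""
    o,im=snap(c,pic); C=cam(c,o); M=pickle.load(open('m.pkl','rb')) if os.path.exists('m.pkl') else []
    print(o['tool_pos'].round(4),'t',round(o['t'],2))
    for n in names:
        for d in ctrl.mark_of(c,n)[:3]:
            X=onplane(C,d['pixel'],zz.get(n,Z[n])); s=''
            for m,C2,p2,X2 in M:
                b=np.linalg.norm(C[1].T@C[2]-C2[1].T@C2[2])
                if m==n and np.linalg.norm(X-X2)<.02 and b>.04: s+=' tri '+str(tri([C,C2],[d['pixel'],p2]).round(4))
            M.append((n,C,d['pixel'],X)); print(n,round(d['confidence'],2),np.round(d['pixel'],0),X.round(4),s)
    pickle.dump(M,open('m.pkl','wb')); return im,C
E
python3 - <<'E'
from h import *
import h
M=[]
o0=dict(tool_pos=np.array([0.5443705,0.17419983,0.23145705]),tool_rot=np.array([2.22187816,2.22074618,5.2458e-4]))
C=cam('wrist',o0)
for n,p in [('socket_small_mid',(383,210)),('carrier_large_pocket',(380,196)),('socket_medium_mid',(241,162)),('socket_large_mid',(259,344)),('plug_a_mid',(234,259))]:
    M.append((n,C,p,onplane(C,p,Z[n])))
pickle.dump(M,open('m.pkl','wb'))
meas(['socket_small_mid','carrier_large_pocket'],'w3')
E
```

```text
[0.6245 0.1307 0.1504] t 4.85
socket_small_mid 0.79 [311. 192.] [0.6205 0.1293 0.019 ]  tri [0.621  0.1361 0.0423]
carrier_large_pocket 0.65 [316. 176.] [0.6257 0.1409 0.002 ]  tri [ 0.6259  0.1411 -0.    ]
```

View pics/w3.png

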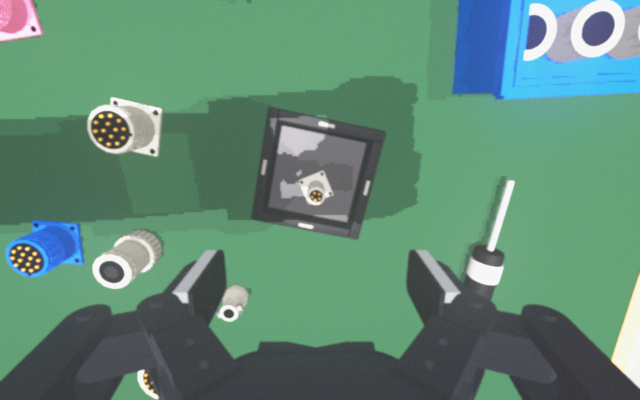

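The picture agrees: socket flange at (317,187), face at (316,197), so the centre is about (0.6225, 0.130). The carrier is centred near (316,174), turned about -12°. I descend and grip.

>>> {"method": "carry_out", "body": {"moves": [{"x": 0, "y": -0.01, "z": 0.692, "turn": 0}, {"x": 0, "y": -0.01, "z": 0.692, "turn": 0}, {"x": 0, "y": -0.01, "z": 0.692, "turn": 0}, {"x": 0, "y": -0.01, "z": 0.692, "turn": 0}, {"x": 0, "y": -0.01, "z": 0.692, "turn": 0}, {"x": 0, "y": -0.01, "z": 0.692, "turn": 0}, {"x": -0.01, "y": -0.01, "z": 0.692, "turn": 0}, {"x": -0.01, "y": -0.01, "z": 0.692, "turn": 0}], "grip": 50}}

```text
t: 5.8
tool_pos: [0.6216, 0.1308, 0.0114]
tool_rot: [-2.222, -2.221, 0.0]
contact_force: [-0.6, -0.4, 0.3]
opening: 0.0498
grip_force: 0.0
```

>>> {"method": "carry_out", "body": {"moves": [{"x": 0, "y": 0, "z": 0, "turn": 0}, {"x": 0, "y": 0, "z": 0, "turn": 0}, {"x": 0, "y": 0, "z": 0, "turn": 0}, {"x": 0, "y": 0, "z": 0, "turn": 0}, {"x": 0, "y": 0, "z": 0, "turn": 0}, {"x": 0, "y": 0, "z": 0, "turn": 0}, {"x": 0, "y": 0, "z": 0, "turn": 0}, {"x": 0, "y": 0, "z": 0, "turn": 0}], "grip": 10, "newtons": 40}}

```text
t: 6.6
tool_pos: [0.6219, 0.1308, 0.0133]
tool_rot: [2.222, 2.221, 0.001]
contact_force: [-0.2, 0.1, 2.0]
opening: 0.0145
grip_force: 39.1
```

>>> {"method": "carry_out", "body": {"moves": [{"x": 0, "y": 0, "z": -0.3, "turn": 0}, {"x": 0, "y": 0, "z": -0.5, "turn": 0}, {"x": 0, "y": 0, "z": -0.6, "turn": 0}, {"x": 0, "y": 0, "z": -0.6, "turn": 0}, {"x": 0, "y": 0, "z": -0.6, "turn": 0}, {"x": 0, "y": 0, "z": -0.5, "turn": 0}, {"x": 0, "y": 0, "z": -0.3, "turn": 0}, {"x": 0, "y": 0, "z": 0, "turn": 0}]}}

```text
t: 7.4
tool_pos: [0.6226, 0.1309, 0.0998]
tool_rot: [2.221, 2.22, 0.004]
contact_force: [-0.3, 0.2, -0.6]
opening: 0.0148
grip_force: 39.0
```

>>> {"method": "carry_out", "body": {"moves": [{"x": -0.4, "y": -0.02, "z": 0, "turn": 0}, {"x": -0.7, "y": -0.02, "z": 0, "turn": 0}, {"x": -0.9, "y": -0.02, "z": 0, "turn": 0}, {"x": -0.9, "y": -0.02, "z": 0, "turn": 0}, {"x": -0.9, "y": -0.02, "z": 0, "turn": 0}, {"x": -0.9, "y": -0.02, "z": 0, "turn": 0}, {"x": -0.9, "y": -0.02, "z": 0, "turn": 0}, {"x": -0.9, "y": -0.02, "z": 0, "turn": 0}]}}

```text
t: 8.2
tool_pos: [0.6165, -0.034, 0.0967]
tool_rot: [-2.222, -2.219, 0.002]
contact_force: [-0.5, 0.2, 0.1]
opening: 0.0145
grip_force: 39.0
```

>>> {"method": "carry_out", "body": {"moves": [{"x": -0.9, "y": -0.03, "z": 0, "turn": 0}, {"x": -0.9, "y": -0.03, "z": 0, "turn": 0}, {"x": -0.9, "y": -0.03, "z": 0, "turn": 0}, {"x": -0.9, "y": -0.03, "z": 0, "turn": 0}, {"x": -0.7, "y": -0.03, "z": 0, "turn": 0}, {"x": -0.4, "y": -0.03, "z": 0, "turn": 0}, {"x": -0.3, "y": -0.03, "z": 0, "turn": 0}, {"x": 0, "y": 0, "z": 0, "turn": 0}]}}

```text
t: 9.0
tool_pos: [0.612, -0.1574, 0.0977]
tool_rot: [-2.223, -2.22, 0.0]
contact_force: [0.2, 0.0, -0.8]
opening: 0.0142
grip_force: 39.0
```

```bash
python3 - <<'E'
from h import *
im,C=meas(['carrier_small_pocket','socket_small_mid','carrier_medium_pocket','plug_stray_mid'],'w4')
E
```

```text
[ 0.612  -0.1574  0.0977] t 9.0
carrier_small_pocket 0.58 [317. 203.] [ 0.6135 -0.1582  0.002 ] 
socket_small_mid 0.76 [316. 264.] [ 0.6124 -0.2036  0.019 ]
```

View pics/w4.png

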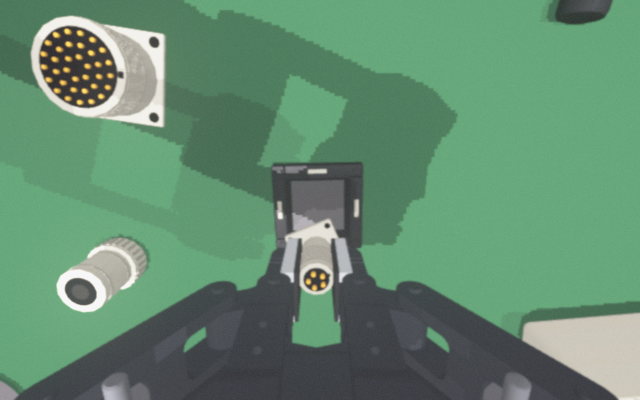

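The socket is held upright at (316,260) with the small carrier at (317,203) below it. I lower.

>>> {"method": "carry_out", "body": {"moves": [{"x": 0, "y": 0.05, "z": 0.5, "turn": 0}, {"x": 0, "y": 0, "z": 0.5, "turn": 0}, {"x": 0, "y": 0, "z": 0.5, "turn": 0}, {"x": 0, "y": 0, "z": 0.5, "turn": 0}, {"x": 0, "y": 0, "z": 0.5, "turn": 0}, {"x": 0, "y": 0, "z": 0.4, "turn": 0}, {"x": 0, "y": 0, "z": 0.3, "turn": 0}, {"x": 0, "y": 0, "z": 0.14, "turn": 0}]}}

```text
t: 10.05
tool_pos: [0.613, -0.1565, 0.0132]
tool_rot: [-2.221, -2.22, 0.001]
contact_force: [-0.5, 1.0, 7.7]
opening: 0.0145
grip_force: 40.0
```

>>> {"method": "carry_out", "body": {"moves": [{"x": 0, "y": 0, "z": 0, "turn": 0}, {"x": 0, "y": 0, "z": 0, "turn": 0}, {"x": 0, "y": 0, "z": 0, "turn": 0}, {"x": 0, "y": 0, "z": 0, "turn": 0}, {"x": 0, "y": 0, "z": 0.02, "turn": 0}, {"x": 0, "y": 0, "z": 0, "turn": 0}, {"x": 0, "y": 0, "z": 0, "turn": 0}, {"x": 0, "y": 0, "z": 0, "turn": 0}]}}

```text
t: 10.85
tool_pos: [0.6135, -0.1567, 0.0139]
tool_rot: [-2.222, -2.221, 0.0]
contact_force: [0.1, -0.3, -0.6]
opening: 0.0142
grip_force: 39.2
```

>>> {"method": "carry_out", "body": {"moves": [{"x": 0, "y": 0, "z": 0, "turn": 0}, {"x": 0, "y": 0, "z": 0, "turn": 0}, {"x": 0, "y": 0, "z": 0, "turn": 0}, {"x": 0, "y": 0, "z": 0, "turn": 0}, {"x": 0, "y": 0, "z": -0.2, "turn": 0}, {"x": 0, "y": 0, "z": -0.4, "turn": 0}, {"x": 0, "y": 0, "z": -0.6, "turn": 0}, {"x": 0, "y": 0, "z": -0.8, "turn": 0}], "grip": 36}}

```text
t: 11.65
tool_pos: [0.6133, -0.1566, 0.0649]
tool_rot: [-2.221, -2.221, 0.0]
contact_force: [-0.3, 0.3, 0.7]
opening: 0.0357
grip_force: 0.0
```

>>> {"method": "carry_out", "body": {"moves": [{"x": 0, "y": 0, "z": -1, "turn": 0}, {"x": 0, "y": 0, "z": -1, "turn": 0}, {"x": -0.5, "y": -0.2, "z": -1, "turn": 0}, {"x": -1, "y": -0.4, "z": -1, "turn": 0}, {"x": -1, "y": -0.4, "z": -1, "turn": 0}, {"x": -1, "y": -0.5, "z": 0, "turn": 0}, {"x": -1, "y": -0.5, "z": 0, "turn": 0}, {"x": -1, "y": -0.5, "z": 0, "turn": 0}], "grip": 65}}

```text
t: 12.45
tool_pos: [0.5508, -0.2954, 0.1913]
tool_rot: [2.22, 2.219, 0.001]
contact_force: [0.5, -0.4, 0.1]
opening: 0.0653
grip_force: 0.0
```

```bash
python3 - <<'E'
from h import *
im,C=meas(['carrier_medium_pocket','plug_stray_mid','carrier_small_pocket','socket_small_mid'],'w5')
E
```

```text
[ 0.5508 -0.2954  0.1913] t 12.45
carrier_medium_pocket 0.37 [209.  95.] [ 0.4425 -0.2096  0.002 ] 
plug_stray_mid 0.68 [281. 269.] [ 0.5134 -0.3936  0.027 ] 
carrier_small_pocket 0.62 [378.  43.] [ 0.6127 -0.1613  0.002 ]  tri [ 0.6137 -0.1601 -0.0041]
socket_small_mid 0.96 [384.  35.] [ 0.6145 -0.1574  0.019 ]
```

>>> {"method": "carry_out", "body": {"moves": [{"x": -0.9, "y": -0.4, "z": 0, "turn": 0}, {"x": -0.9, "y": -0.4, "z": 0, "turn": 0}, {"x": -0.8, "y": -0.4, "z": 0, "turn": 0}, {"x": -0.6, "y": -0.3, "z": 0, "turn": 0}, {"x": -0.5, "y": -0.1, "z": 0, "turn": 0}, {"x": -0.3, "y": -0.1, "z": 0, "turn": 0}, {"x": -0.2, "y": 0, "z": 0, "turn": 0}, {"x": 0, "y": 0, "z": 0, "turn": 0}]}}

```text
t: 13.5
tool_pos: [0.5087, -0.3993, 0.1888]
tool_rot: [-2.222, -2.221, -0.0]
contact_force: [-0.0, -0.6, 0.4]
opening: 0.0651
grip_force: 0.0
```

```bash
python3 - <<'E'
from h import *
im,C=meas(['carrier_medium_pocket','plug_stray_mid','carrier_small_pocket','socket_small_mid'],'w6')
E
```

```text
[ 0.5087 -0.3993  0.1888] t 13.5
plug_stray_mid 0.72 [316. 181.] [ 0.5099 -0.3968  0.027 ]  tri [ 0.511  -0.3999  0.0149]
```

View pics/w6.png

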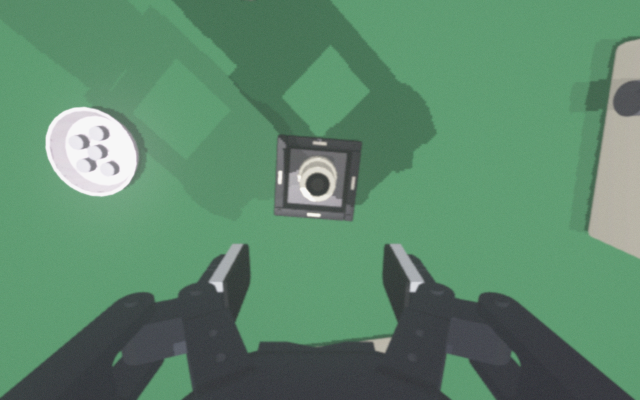

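The small socket stands in its pocket, at (0.6145, -0.157). The plug top is at (317,184) in the medium carrier, which is centred at (317,178). I descend and grip the shell.

>>> {"method": "carry_out", "body": {"moves": [{"x": 0.02, "y": 0.02, "z": 0.9, "turn": 0}, {"x": 0.02, "y": 0.02, "z": 0.9, "turn": 0}, {"x": 0.02, "y": 0.01, "z": 0.9, "turn": 0}, {"x": 0.02, "y": 0, "z": 0.9, "turn": 0}, {"x": 0.02, "y": 0, "z": 0.9, "turn": 0}, {"x": 0, "y": 0, "z": 0.8, "turn": 0}, {"x": 0, "y": 0, "z": 0.7, "turn": 0}, {"x": 0, "y": 0, "z": 0.5, "turn": 0}]}}

```text
t: 14.55
tool_pos: [0.5094, -0.396, 0.0249]
tool_rot: [-2.221, -2.22, -0.0]
contact_force: [-0.5, -0.3, 0.8]
opening: 0.065
grip_force: 0.0
```

>>> {"method": "carry_out", "body": {"moves": [{"x": 0, "y": 0, "z": 0, "turn": 0}, {"x": 0, "y": 0, "z": 0, "turn": 0}, {"x": 0, "y": 0, "z": 0, "turn": 0}, {"x": 0, "y": 0, "z": 0, "turn": 0}, {"x": 0, "y": 0, "z": 0, "turn": 0}, {"x": 0, "y": 0, "z": 0, "turn": 0}, {"x": 0, "y": 0, "z": 0, "turn": 0}, {"x": 0, "y": 0, "z": 0, "turn": 0}], "grip": 25, "newtons": 60}}

```text
t: 15.35
tool_pos: [0.5102, -0.3971, 0.0274]
tool_rot: [2.221, 2.22, 0.0]
contact_force: [-0.3, -0.4, 5.2]
opening: 0.0323
grip_force: 59.9
```

>>> {"method": "carry_out", "body": {"moves": [{"x": 0, "y": 0, "z": -0.3, "turn": 0}, {"x": 0, "y": 0, "z": -0.6, "turn": 0}, {"x": 0, "y": 0, "z": -0.7, "turn": 0}, {"x": 0, "y": 0, "z": -0.7, "turn": 0}, {"x": 0, "y": 0, "z": -0.7, "turn": 0}, {"x": 0, "y": 0, "z": -0.6, "turn": 0}, {"x": 0, "y": 0, "z": -0.4, "turn": 0}, {"x": 0, "y": 0, "z": -0.2, "turn": 0}]}}

```text
t: 16.15
tool_pos: [0.5102, -0.3971, 0.1333]
tool_rot: [2.22, 2.219, 0.0]
contact_force: [-0.4, -0.9, -0.7]
opening: 0.032
grip_force: 59.8
```

```bash
python3 - <<'E'
from h import *
im,C=meas(['carrier_medium_pocket'],'w7')
for p in [(277,136),(361,140),(353,220),(275,214)]:
    o0=dict(tool_pos=np.array([.5087,-.3993,.1888]),tool_rot=np.array([2.2214,2.2214,0]))
    print(onplane(cam('wrist',o0),p,.01).round(4))
E
```

```text
[ 0.5102 -0.3971  0.1333] t 16.15
carrier_medium_pocket 0.9 [315. 191.] [ 0.5105 -0.3977  0.002 ] 
[ 0.4694 -0.3534  0.01  ]
[ 0.5558 -0.3574  0.01  ]
[ 0.5505 -0.4449  0.01  ]
[ 0.4642 -0.4378  0.01  ]
```

>>> {"method": "carry_out", "body": {"moves": [{"x": 0.3, "y": 0, "z": 0, "turn": 0}, {"x": 0.6, "y": 0, "z": 0, "turn": 0}, {"x": 0.9, "y": 0, "z": 0, "turn": 0}, {"x": 1, "y": 0, "z": 0, "turn": 0}, {"x": 1, "y": 0, "z": 0, "turn": 0}, {"x": 1, "y": 0, "z": 0, "turn": 0}, {"x": 1, "y": 0, "z": 0, "turn": 0}, {"x": 1, "y": 0, "z": 0, "turn": 0}]}}

```text
t: 17.05
tool_pos: [0.5089, -0.2242, 0.1303]
tool_rot: [-2.22, -2.22, 0.0]
contact_force: [-0.2, -0.3, -0.3]
opening: 0.0322
grip_force: 59.8
```

>>> {"method": "carry_out", "body": {"moves": [{"x": 1, "y": 0, "z": 0, "turn": 0}, {"x": 1, "y": 0, "z": 0, "turn": 0}, {"x": 1, "y": 0, "z": 0, "turn": 0}, {"x": 1, "y": 0, "z": 0, "turn": 0}, {"x": 1, "y": 0, "z": 0, "turn": 0}, {"x": 1, "y": 0, "z": 0, "turn": 0}, {"x": 1, "y": 0, "z": 0, "turn": 0}, {"x": 1, "y": 0, "z": 0, "turn": 0}]}}

```text
t: 17.85
tool_pos: [0.5085, -0.0245, 0.1304]
tool_rot: [-2.22, -2.22, 0.001]
contact_force: [-0.1, -0.3, -0.9]
opening: 0.0322
grip_force: 59.8
```

>>> {"method": "carry_out", "body": {"moves": [{"x": 1, "y": 0, "z": 0, "turn": 0}, {"x": 1, "y": 0, "z": 0, "turn": 0}, {"x": 1, "y": 0, "z": 0, "turn": 0}, {"x": 1, "y": 0, "z": 0, "turn": 0}, {"x": 1, "y": 0, "z": 0, "turn": 0}, {"x": 1, "y": 0, "z": 0, "turn": 0}, {"x": 1, "y": 0, "z": 0, "turn": 0}, {"x": 1, "y": 0, "z": 0, "turn": 0}]}}

```text
t: 18.65
tool_pos: [0.5083, 0.175, 0.1304]
tool_rot: [-2.22, -2.221, 0.002]
contact_force: [-0.9, -0.3, -0.2]
opening: 0.0324
grip_force: 59.8
```

```bash
python3 - <<'E'
from h import *
im,C=meas(['bin_floor','socket_medium_mid'],'w8')
E
```

```text
[0.5083 0.175  0.1304] t 18.65
socket_medium_mid 0.85 [258. 183.] [0.4599 0.1868 0.019 ]  tri [0.464  0.1918 0.0415]
socket_medium_mid 0.66 [125.  56.] [0.3641 0.2856 0.019 ] 
socket_medium_mid 0.57 [160. 300.] [0.3606 0.0728 0.019 ]
```

View pics/w8.png

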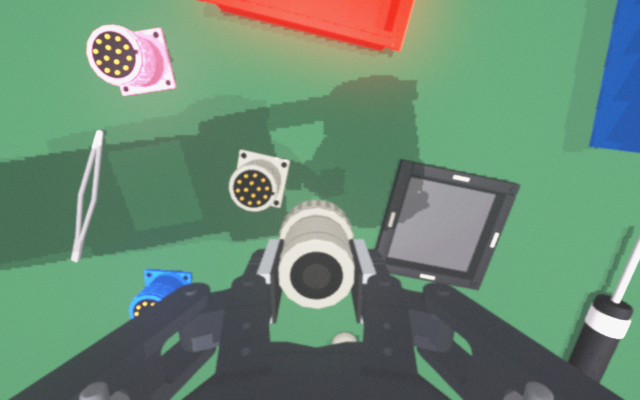

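The plug is held upright at (316,265), the medium socket is at (260,180), the large carrier (450,222) is now empty, and the bin edge is at the top, around (310,25). I continue to the bin.

>>> {"method": "carry_out", "body": {"moves": [{"x": 1, "y": 0.05, "z": 0, "turn": 0}, {"x": 1, "y": 0.05, "z": 0, "turn": 0}, {"x": 1, "y": 0.05, "z": 0, "turn": 0}, {"x": 1, "y": 0.05, "z": 0, "turn": 0}, {"x": 1, "y": 0.05, "z": 0, "turn": 0}, {"x": 1, "y": 0.05, "z": 0, "turn": 0}, {"x": 0.9, "y": 0.05, "z": 0, "turn": 0}, {"x": 0.8, "y": 0.05, "z": 0, "turn": 0}]}}

```text
t: 19.6
tool_pos: [0.5194, 0.366, 0.1307]
tool_rot: [-2.222, -2.221, 0.002]
contact_force: [-0.1, -0.1, -0.4]
opening: 0.0326
grip_force: 59.8
```

>>> {"method": "carry_out", "body": {"moves": [{"x": 0.5, "y": 0, "z": 0, "turn": 0}, {"x": 0.2, "y": 0, "z": 0, "turn": 0}, {"x": 0, "y": 0, "z": 0, "turn": 0}, {"x": 0, "y": 0, "z": 0, "turn": 0}, {"x": 0, "y": 0, "z": 0, "turn": 0}, {"x": 0, "y": 0, "z": 0, "turn": 0}, {"x": 0, "y": 0, "z": 0, "turn": 0}, {"x": 0, "y": 0, "z": 0, "turn": 0}]}}

```text
t: 20.4
tool_pos: [0.5201, 0.3831, 0.1315]
tool_rot: [2.222, 2.221, 0.0]
contact_force: [-0.0, 0.9, -1.4]
opening: 0.0322
grip_force: 59.8
```

```bash
python3 - <<'E'
from h import *
im,C=meas(['bin_floor'],'w9')
E
```

```text
[0.5201 0.3831 0.1315] t 20.4
bin_floor 0.66 [316. 179.] [0.5204 0.395  0.003 ]
```

View pics/w9.png

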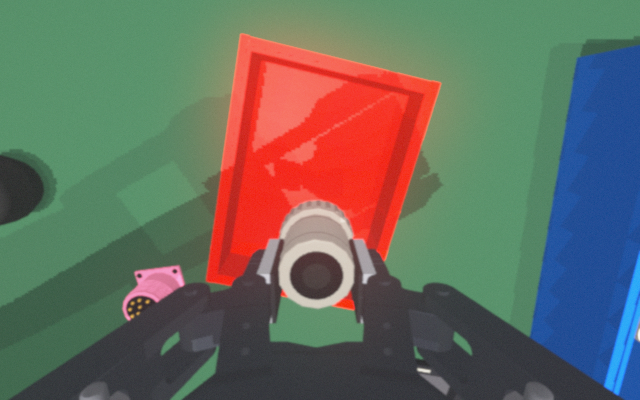

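Bin floor centre at (316,179), held plug at (316,265) over it. I lower.

>>> {"method": "carry_out", "body": {"moves": [{"x": 0.1, "y": 0, "z": 0.4, "turn": 0}, {"x": 0.1, "y": 0, "z": 0.6, "turn": 0}, {"x": 0.1, "y": 0, "z": 0.7, "turn": 0}, {"x": 0.1, "y": 0, "z": 0.7, "turn": 0}, {"x": 0, "y": 0, "z": 0.7, "turn": 0}, {"x": 0, "y": 0, "z": 0.5, "turn": 0}, {"x": 0, "y": 0, "z": 0.3, "turn": 0}, {"x": 0, "y": 0, "z": 0.15, "turn": 0}]}}

```text
t: 21.3
tool_pos: [0.5196, 0.393, 0.0289]
tool_rot: [-2.222, -2.221, 0.002]
contact_force: [0.2, 0.2, -0.7]
opening: 0.032
grip_force: 59.8
```

>>> {"method": "carry_out", "body": {"moves": [{"x": 0, "y": 0, "z": 0.05, "turn": 0}, {"x": 0, "y": 0, "z": 0, "turn": 0}, {"x": 0, "y": 0, "z": 0, "turn": 0}, {"x": 0, "y": 0, "z": 0, "turn": 0}, {"x": 0, "y": 0, "z": 0, "turn": 0}, {"x": 0, "y": 0, "z": 0, "turn": 0}, {"x": 0, "y": 0, "z": 0, "turn": 0}, {"x": 0, "y": 0, "z": 0, "turn": 0}]}}

```text
t: 22.1
tool_pos: [0.52, 0.3933, 0.0289]
tool_rot: [2.222, 2.221, -0.0]
contact_force: [-0.4, -0.1, -1.1]
opening: 0.0324
grip_force: 59.8
```

>>> {"method": "carry_out", "body": {"moves": [{"x": 0, "y": 0, "z": 0.05, "turn": 0}, {"x": 0, "y": 0, "z": 0, "turn": 0}, {"x": 0, "y": 0, "z": 0, "turn": 0}, {"x": 0, "y": 0, "z": 0, "turn": 0}, {"x": 0, "y": 0, "z": 0, "turn": 0}, {"x": 0, "y": 0, "z": 0, "turn": 0}, {"x": 0, "y": 0, "z": 0, "turn": 0}, {"x": 0, "y": 0, "z": 0, "turn": 0}], "grip": 55}}

```text
t: 22.9
tool_pos: [0.52, 0.3933, 0.0277]
tool_rot: [-2.222, -2.221, -0.0]
contact_force: [0.3, 0.8, -0.4]
opening: 0.055
grip_force: 0.0
```

>>> {"method": "carry_out", "body": {"moves": [{"x": 0, "y": 0, "z": -0.3, "turn": 0}, {"x": 0, "y": 0, "z": -0.6, "turn": 0}, {"x": 0, "y": 0, "z": -0.8, "turn": 0}, {"x": 0, "y": 0, "z": -1, "turn": 0}, {"x": -0.2, "y": 0, "z": -1, "turn": 0}, {"x": -0.5, "y": -0.1, "z": -0.8, "turn": 0}, {"x": -0.7, "y": -0.2, "z": -0.5, "turn": 0}, {"x": -0.9, "y": -0.3, "z": 0, "turn": 0}]}}

```text
t: 23.7
tool_pos: [0.5069, 0.3367, 0.1577]
tool_rot: [2.219, 2.22, 0.011]
contact_force: [0.2, -0.4, 0.3]
opening: 0.0551
grip_force: 0.0
```

>>> {"method": "carry_out", "body": {"moves": [{"x": -0.9, "y": -0.3, "z": 0, "turn": 0}, {"x": -0.9, "y": -0.3, "z": 0, "turn": 0}, {"x": -0.9, "y": -0.3, "z": 0, "turn": 0}, {"x": -0.9, "y": -0.3, "z": 0, "turn": 0}, {"x": -0.9, "y": -0.3, "z": 0, "turn": 0}, {"x": -0.8, "y": -0.2, "z": 0, "turn": 0}, {"x": -0.4, "y": -0.1, "z": 0, "turn": 0}, {"x": -0.2, "y": 0, "z": 0, "turn": 0}], "grip": 75}}

```text
t: 24.5
tool_pos: [0.4602, 0.1879, 0.1538]
tool_rot: [2.222, 2.22, 0.003]
contact_force: [1.0, -0.0, 0.3]
opening: 0.075
grip_force: 0.0
```

```bash
python3 - <<'E'
from h import *
im,C=meas(['socket_medium_mid','plug_stray_mid','bin_floor','plug_a_mid'],'w10',zz={'plug_stray_mid':.028})
E
```

```text
[0.4602 0.1879 0.1538] t 24.5
socket_medium_mid 0.87 [219. 299.] [0.3608 0.0717 0.019 ]  tri [0.3615 0.0734 0.0207]
socket_medium_mid 0.81 [312. 193.] [0.457  0.1854 0.019 ]  tri [0.4575 0.1867 0.0188] tri [0.457  0.1826 0.0047]
socket_medium_mid 0.59 [202.  83.] [0.3652 0.2812 0.019 ]  tri [0.3702 0.282  0.0313]
plug_stray_mid 0.47 [314. 191.] [0.4595 0.1894 0.028 ] 
plug_a_mid 0.66 [302. 309.] [0.4464 0.0637 0.025 ]  tri [0.4472 0.075  0.0408]
```

View pics/w10.png

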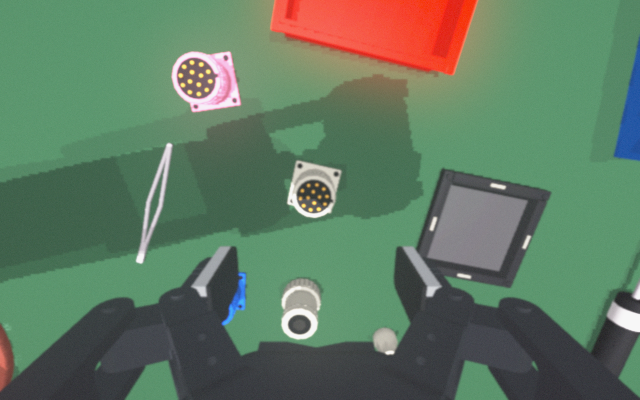

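The medium socket is at (314,190), or (0.458, 0.186), with triangulated height 0.0188 as it should be. plug_a at (302,300) stays clear. I descend and grip.

>>> {"method": "carry_out", "body": {"moves": [{"x": -0.02, "y": -0.02, "z": 0.8, "turn": 0}, {"x": -0.02, "y": -0.02, "z": 0.8, "turn": 0}, {"x": -0.02, "y": -0.02, "z": 0.8, "turn": 0}, {"x": 0, "y": -0.02, "z": 0.8, "turn": 0}, {"x": 0, "y": 0, "z": 0.8, "turn": 0}, {"x": 0, "y": 0, "z": 0.7, "turn": 0}, {"x": 0, "y": 0, "z": 0.6, "turn": 0}, {"x": 0, "y": 0, "z": 0.35, "turn": 0}]}}

```text
t: 25.55
tool_pos: [0.4571, 0.1872, 0.0099]
tool_rot: [-2.22, -2.221, 0.003]
contact_force: [-0.2, 0.9, 0.5]
opening: 0.0752
grip_force: 0.0
```

>>> {"method": "carry_out", "body": {"moves": [{"x": 0, "y": 0, "z": 0, "turn": 0}, {"x": 0, "y": 0, "z": 0, "turn": 0}, {"x": 0, "y": 0, "z": 0, "turn": 0}, {"x": 0, "y": 0, "z": 0, "turn": 0}, {"x": 0, "y": 0, "z": 0, "turn": 0}, {"x": 0, "y": 0, "z": 0, "turn": 0}, {"x": 0, "y": 0, "z": 0, "turn": 0}, {"x": 0, "y": 0, "z": 0, "turn": 0}], "grip": 30, "newtons": 60}}

```text
t: 26.35
tool_pos: [0.4591, 0.1872, 0.0126]
tool_rot: [2.221, 2.22, 0.003]
contact_force: [1.3, 0.3, 5.9]
opening: 0.0364
grip_force: 60.5
```

>>> {"method": "carry_out", "body": {"moves": [{"x": 0, "y": 0, "z": -0.3, "turn": 0}, {"x": 0, "y": 0, "z": -0.6, "turn": 0}, {"x": 0, "y": 0, "z": -0.7, "turn": 0}, {"x": 0, "y": 0, "z": -0.7, "turn": 0}, {"x": 0, "y": 0, "z": -0.7, "turn": 0}, {"x": 0, "y": 0, "z": -0.6, "turn": 0}, {"x": 0, "y": 0, "z": -0.4, "turn": 0}, {"x": 0, "y": 0, "z": 0, "turn": 0}]}}

```text
t: 27.15
tool_pos: [0.4588, 0.1871, 0.113]
tool_rot: [2.221, 2.22, 0.004]
contact_force: [-0.7, -0.1, -0.6]
opening: 0.0362
grip_force: 60.1
```

>>> {"method": "carry_out", "body": {"moves": [{"x": -0.3, "y": 0.08, "z": 0, "turn": 0}, {"x": -0.6, "y": 0.08, "z": 0, "turn": 0}, {"x": -0.9, "y": 0.08, "z": 0, "turn": 0}, {"x": -1, "y": 0.08, "z": 0, "turn": 0}, {"x": -1, "y": 0.08, "z": 0, "turn": 0}, {"x": -1, "y": 0.08, "z": 0, "turn": 0}, {"x": -1, "y": 0.08, "z": 0, "turn": 0}, {"x": -1, "y": 0.08, "z": 0, "turn": 0}]}}

```text
t: 27.95
tool_pos: [0.4729, 0.0154, 0.11]
tool_rot: [-2.221, -2.219, 0.003]
contact_force: [0.6, -0.3, -1.0]
opening: 0.0363
grip_force: 60.1
```

>>> {"method": "carry_out", "body": {"moves": [{"x": -1, "y": 0.08, "z": 0, "turn": 0}, {"x": -1, "y": 0.08, "z": 0, "turn": 0}, {"x": -1, "y": 0.08, "z": 0, "turn": 0}, {"x": -1, "y": 0.08, "z": 0, "turn": 0}, {"x": -1, "y": 0.08, "z": 0, "turn": 0}, {"x": -1, "y": 0.08, "z": 0, "turn": 0}, {"x": -1, "y": 0.08, "z": 0, "turn": 0}, {"x": -1, "y": 0.08, "z": 0, "turn": 0}]}}

```text
t: 28.75
tool_pos: [0.4886, -0.1842, 0.1098]
tool_rot: [-2.22, -2.219, 0.002]
contact_force: [0.4, -0.5, -0.9]
opening: 0.0362
grip_force: 60.1
```

>>> {"method": "carry_out", "body": {"moves": [{"x": -1, "y": 0.1, "z": 0, "turn": 0}, {"x": -1, "y": 0.1, "z": 0, "turn": 0}, {"x": -1, "y": 0.1, "z": 0, "turn": 0}, {"x": -1, "y": 0.1, "z": 0, "turn": 0}, {"x": -1, "y": 0.1, "z": 0, "turn": 0}, {"x": -1, "y": 0.1, "z": 0, "turn": 0}, {"x": -0.9, "y": 0.1, "z": 0, "turn": 0}, {"x": -0.7, "y": 0.1, "z": 0, "turn": 0}]}}

```text
t: 29.55
tool_pos: [0.5085, -0.3744, 0.1095]
tool_rot: [-2.221, -2.218, 0.001]
contact_force: [-0.2, 0.8, -0.4]
opening: 0.0361
grip_force: 60.1
```

>>> {"method": "carry_out", "body": {"moves": [{"x": -0.5, "y": 0, "z": 0, "turn": 0}, {"x": -0.3, "y": 0, "z": 0, "turn": 0}, {"x": -0.2, "y": 0, "z": 0, "turn": 0}, {"x": 0, "y": 0, "z": 0, "turn": 0}, {"x": 0, "y": 0, "z": 0, "turn": 0}, {"x": 0, "y": 0, "z": 0, "turn": 0}, {"x": 0, "y": 0, "z": 0, "turn": 0}, {"x": 0, "y": 0, "z": 0, "turn": 0}]}}

```text
t: 30.35
tool_pos: [0.5098, -0.3978, 0.1115]
tool_rot: [2.221, 2.221, 0.0]
contact_force: [-0.2, 0.7, -0.7]
opening: 0.0367
grip_force: 60.1
```

```bash
python3 - <<'E'
from h import *
im,C=meas(['carrier_medium_pocket'],'w11')
E
```

```text
[ 0.5098 -0.3978  0.1115] t 30.35
carrier_medium_pocket 0.72 [316. 200.] [ 0.5105 -0.4003  0.002 ]
```

View pics/w11.png

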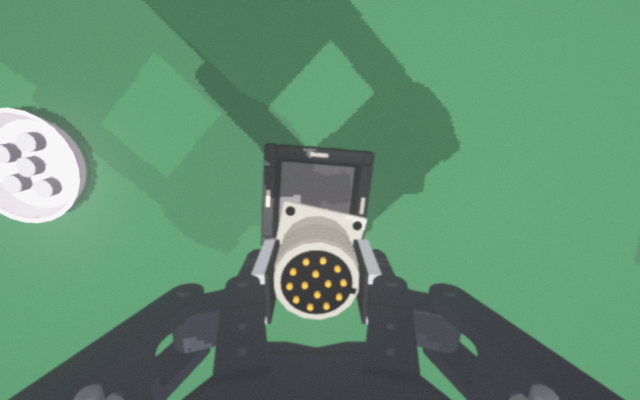

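The socket is held upright at (316,265) over the medium carrier at (316,195). I lower.

>>> {"method": "carry_out", "body": {"moves": [{"x": 0, "y": 0, "z": 0.4, "turn": 0}, {"x": 0, "y": 0, "z": 0.6, "turn": 0}, {"x": 0, "y": 0, "z": 0.7, "turn": 0}, {"x": 0, "y": 0, "z": 0.7, "turn": 0}, {"x": 0, "y": 0, "z": 0.6, "turn": 0}, {"x": 0, "y": 0, "z": 0.4, "turn": 0}, {"x": 0, "y": 0, "z": 0.3, "turn": 0}, {"x": 0, "y": 0, "z": 0.15, "turn": 0}]}}

```text
t: 31.25
tool_pos: [0.5094, -0.3979, 0.0147]
tool_rot: [-2.221, -2.22, 0.0]
contact_force: [-7.4, 5.8, 15.9]
opening: 0.0362
grip_force: 61.8
```

>>> {"method": "carry_out", "body": {"moves": [{"x": 0, "y": 0, "z": 0.03, "turn": 0}, {"x": 0, "y": 0, "z": 0, "turn": 0}, {"x": 0, "y": 0, "z": 0, "turn": 0}, {"x": 0, "y": 0, "z": 0, "turn": 0}, {"x": 0, "y": 0, "z": 0, "turn": 0}, {"x": 0, "y": 0, "z": 0, "turn": 0}, {"x": 0, "y": 0, "z": 0, "turn": 0}, {"x": 0, "y": 0, "z": 0, "turn": 0}]}}

```text
t: 32.05
tool_pos: [0.5098, -0.3983, 0.0147]
tool_rot: [2.222, 2.221, -0.0]
contact_force: [-0.4, 0.9, 1.2]
opening: 0.0366
grip_force: 60.1
```

>>> {"method": "carry_out", "body": {"moves": [{"x": 0, "y": 0, "z": 0, "turn": 0}, {"x": 0, "y": 0, "z": 0, "turn": 0}, {"x": 0, "y": 0, "z": 0, "turn": 0}, {"x": 0, "y": 0, "z": 0, "turn": 0}, {"x": 0, "y": 0, "z": -0.2, "turn": 0}, {"x": 0, "y": 0, "z": -0.4, "turn": 0}, {"x": 0, "y": 0, "z": -0.6, "turn": 0}, {"x": 0, "y": 0, "z": -0.8, "turn": 0}], "grip": 50}}

```text
t: 32.85
tool_pos: [0.5095, -0.398, 0.0654]
tool_rot: [-2.221, -2.221, 0.0]
contact_force: [-0.3, -0.6, 0.3]
opening: 0.05
grip_force: 0.0
```

>>> {"method": "carry_out", "body": {"moves": [{"x": 0, "y": 0, "z": -1, "turn": 0}, {"x": 0, "y": 0, "z": -1, "turn": 0}, {"x": 0.3, "y": 0, "z": -1, "turn": 0}, {"x": 0.6, "y": -0.1, "z": -1, "turn": 0}, {"x": 0.9, "y": -0.1, "z": -0.8, "turn": 0}, {"x": 1, "y": -0.1, "z": 0, "turn": 0}, {"x": 1, "y": -0.1, "z": 0, "turn": 0}, {"x": 1, "y": -0.1, "z": 0, "turn": 0}], "grip": 85}}

```text
t: 33.65
tool_pos: [0.4975, -0.2775, 0.1866]
tool_rot: [2.22, 2.219, 0.001]
contact_force: [0.0, -0.6, -0.3]
opening: 0.0852
grip_force: 0.0
```

>>> {"method": "carry_out", "body": {"moves": [{"x": 1, "y": -0.1, "z": 0, "turn": 0}, {"x": 1, "y": -0.1, "z": 0, "turn": 0}, {"x": 1, "y": -0.2, "z": 0, "turn": 0}, {"x": 1, "y": -0.2, "z": 0, "turn": 0}, {"x": 1, "y": -0.2, "z": 0, "turn": 0}, {"x": 1, "y": -0.2, "z": 0, "turn": 0}, {"x": 0.8, "y": -0.1, "z": 0, "turn": 0}, {"x": 0.5, "y": -0.1, "z": 0, "turn": 0}]}}

```text
t: 34.45
tool_pos: [0.4674, -0.0945, 0.186]
tool_rot: [2.219, 2.221, 0.002]
contact_force: [0.1, -0.2, 0.5]
opening: 0.0846
grip_force: 0.0
```

>>> {"method": "carry_out", "body": {"moves": [{"x": 0.4, "y": 0, "z": 0, "turn": 0}, {"x": 0.2, "y": 0, "z": 0, "turn": 0}, {"x": 0, "y": 0, "z": 0, "turn": 0}, {"x": 0, "y": 0, "z": 0, "turn": 0}, {"x": 0, "y": 0, "z": 0, "turn": 0}, {"x": 0, "y": 0, "z": 0, "turn": 0}, {"x": 0, "y": 0, "z": 0, "turn": 0}, {"x": 0, "y": 0, "z": 0, "turn": 0}]}}

```text
t: 35.25
tool_pos: [0.4673, -0.0808, 0.1843]
tool_rot: [-2.222, -2.221, 0.0]
contact_force: [0.2, -0.1, -0.3]
opening: 0.0853
grip_force: 0.0
```

```bash
python3 - <<'E'
from h import *
im,C=meas(['socket_large_mid','plug_a_mid'],'w12')
E
```

```text
[ 0.4673 -0.0808  0.1843] t 35.25
socket_large_mid 0.69 [322. 166.] [ 0.4741 -0.0628  0.021 ]  tri [ 0.4708 -0.0606  0.0268]
plug_a_mid 0.56 [293.  23.] [0.4481 0.064  0.025 ]  tri [0.445  0.0652 0.023 ] tri [0.4473 0.0639 0.0253]
```

View pics/w12.png

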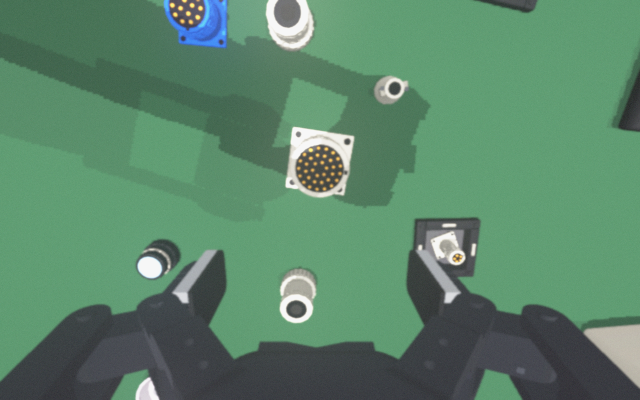

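Large socket: face centre (320,169), flange corners (293,128), (353,134), (345,194), (287,188), so yaw is about -6° and the centre about (0.472, -0.062). The small socket sits in its pocket at (449,245). I descend and grip.

>>> {"method": "carry_out", "body": {"moves": [{"x": 0.2, "y": 0.05, "z": 0.9, "turn": 0}, {"x": 0.2, "y": 0.05, "z": 0.9, "turn": 0}, {"x": 0.2, "y": 0.05, "z": 0.9, "turn": 0}, {"x": 0.15, "y": 0.04, "z": 0.9, "turn": 0}, {"x": 0, "y": 0, "z": 0.9, "turn": 0}, {"x": 0, "y": 0, "z": 0.8, "turn": 0}, {"x": 0, "y": 0, "z": 0.7, "turn": 0}, {"x": 0, "y": 0, "z": 0.5, "turn": 0}]}}

```text
t: 36.2
tool_pos: [0.4715, -0.0617, 0.0206]
tool_rot: [-2.221, -2.22, 0.001]
contact_force: [-0.1, -0.5, 0.1]
opening: 0.0852
grip_force: 0.0
```

>>> {"method": "carry_out", "body": {"moves": [{"x": 0, "y": 0, "z": 0.3, "turn": 0}, {"x": 0, "y": 0, "z": 0, "turn": 0}, {"x": 0, "y": 0, "z": 0, "turn": 0}, {"x": 0, "y": 0, "z": 0, "turn": 0}, {"x": 0, "y": 0, "z": 0, "turn": 0}, {"x": 0, "y": 0, "z": 0, "turn": 0}, {"x": 0, "y": 0, "z": 0, "turn": 0}, {"x": 0, "y": 0, "z": 0, "turn": 0}]}}

```text
t: 37.0
tool_pos: [0.4721, -0.0619, 0.0145]
tool_rot: [2.222, 2.221, 0.0]
contact_force: [0.6, 0.0, 0.2]
opening: 0.0847
grip_force: 0.0
```

>>> {"method": "carry_out", "body": {"moves": [{"x": 0, "y": 0, "z": 0, "turn": 0}, {"x": 0, "y": 0, "z": 0, "turn": 0}, {"x": 0, "y": 0, "z": 0, "turn": 0}, {"x": 0, "y": 0, "z": 0, "turn": 0}, {"x": 0, "y": 0, "z": 0, "turn": 0}, {"x": 0, "y": 0, "z": 0, "turn": 0}, {"x": 0, "y": 0, "z": 0, "turn": 0}, {"x": 0, "y": 0, "z": 0, "turn": 0}], "grip": 48, "newtons": 70}}

```text
t: 37.8
tool_pos: [0.4727, -0.0621, 0.0149]
tool_rot: [2.221, 2.22, 0.001]
contact_force: [0.4, -0.4, 5.6]
opening: 0.0542
grip_force: 74.5
```

>>> {"method": "carry_out", "body": {"moves": [{"x": 0, "y": 0, "z": -0.3, "turn": 0}, {"x": 0, "y": 0, "z": -0.6, "turn": 0}, {"x": 0, "y": 0, "z": -0.7, "turn": 0}, {"x": 0, "y": 0, "z": -0.7, "turn": 0}, {"x": 0, "y": 0, "z": -0.7, "turn": 0}, {"x": 0, "y": 0, "z": -0.6, "turn": 0}, {"x": 0, "y": 0, "z": -0.4, "turn": 0}, {"x": 0, "y": 0, "z": -0.2, "turn": 0}]}}

```text
t: 38.6
tool_pos: [0.4719, -0.0618, 0.1198]
tool_rot: [2.222, 2.221, 0.0]
contact_force: [0.6, -0.4, -2.0]
opening: 0.0543
grip_force: 74.0
```

>>> {"method": "carry_out", "body": {"moves": [{"x": 0.2, "y": 0.15, "z": 0, "turn": 0}, {"x": 0.4, "y": 0.3, "z": 0, "turn": 0}, {"x": 0.6, "y": 0.45, "z": 0, "turn": 0}, {"x": 0.8, "y": 0.6, "z": 0, "turn": 0}, {"x": 0.8, "y": 0.6, "z": 0, "turn": 0}, {"x": 0.8, "y": 0.6, "z": 0, "turn": 0}, {"x": 0.8, "y": 0.6, "z": 0, "turn": 0}, {"x": 0.8, "y": 0.6, "z": 0, "turn": 0}]}}

```text
t: 39.4
tool_pos: [0.5698, 0.07, 0.1179]
tool_rot: [-2.22, -2.22, 0.002]
contact_force: [0.4, 0.6, -0.5]
opening: 0.0539
grip_force: 74.0
```

>>> {"method": "carry_out", "body": {"moves": [{"x": 0.8, "y": 0.6, "z": 0, "turn": 0}, {"x": 0.8, "y": 0.6, "z": 0, "turn": 0}, {"x": 0.6, "y": 0.5, "z": 0, "turn": 0}, {"x": 0.4, "y": 0.3, "z": 0, "turn": 0}, {"x": 0.3, "y": 0.2, "z": 0, "turn": 0}, {"x": 0, "y": 0, "z": 0, "turn": 0.05}, {"x": 0, "y": 0, "z": 0, "turn": 0.05}, {"x": 0, "y": 0, "z": 0, "turn": 0}]}}

```text
t: 40.2
tool_pos: [0.6243, 0.1406, 0.1188]
tool_rot: [-2.33, -2.107, 0.002]
contact_force: [0.1, 0.0, -1.5]
opening: 0.0543
grip_force: 74.0
```

```bash
python3 - <<'E'
from h import *
im,C=meas(['carrier_large_pocket'],'w13')
print(ctrl.get_obs()['tool_rot'])
E
```

```text
[0.6243 0.1406 0.1188] t 40.2
carrier_large_pocket 0.93 [317. 196.] [0.6257 0.1401 0.002 ]  tri [0.6257 0.1411 0.0018]
[-2.32906280e+00 -2.10779519e+00  9.38601414e-04]
```

View pics/w13.png

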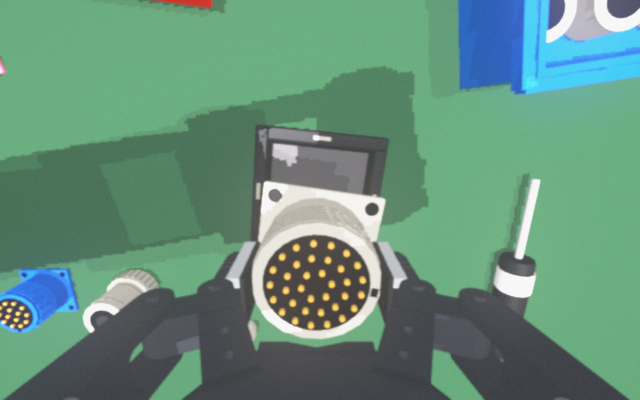

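The flange edge (262,182)–(384,197) is parallel to the carrier edge (258,126)–(388,139), and the pocket centre (0.6257, 0.140) is right below. I lower.

>>> {"method": "carry_out", "body": {"moves": [{"x": 0, "y": 0.05, "z": 0.4, "turn": 0}, {"x": 0, "y": 0, "z": 0.6, "turn": 0}, {"x": 0, "y": 0, "z": 0.7, "turn": 0}, {"x": 0, "y": 0, "z": 0.7, "turn": 0}, {"x": 0, "y": 0, "z": 0.7, "turn": 0}, {"x": 0, "y": 0, "z": 0.5, "turn": 0}, {"x": 0, "y": 0, "z": 0.3, "turn": 0}, {"x": 0, "y": 0, "z": 0.1, "turn": 0}]}}

```text
t: 41.1
tool_pos: [0.6253, 0.1404, 0.018]
tool_rot: [-2.329, -2.106, 0.002]
contact_force: [0.1, 0.6, -1.6]
opening: 0.054
grip_force: 74.0
```

>>> {"method": "carry_out", "body": {"moves": [{"x": 0, "y": 0, "z": 0.05, "turn": 0}, {"x": 0, "y": 0, "z": 0, "turn": 0}, {"x": 0, "y": 0, "z": 0, "turn": 0}, {"x": 0, "y": 0, "z": 0, "turn": 0}, {"x": 0, "y": 0, "z": 0, "turn": 0}, {"x": 0, "y": 0, "z": 0, "turn": 0}, {"x": 0, "y": 0, "z": 0, "turn": 0}, {"x": 0, "y": 0, "z": 0, "turn": 0}]}}

```text
t: 41.9
tool_pos: [0.6259, 0.1404, 0.0181]
tool_rot: [-2.33, -2.107, 0.0]
contact_force: [0.2, -0.3, -1.0]
opening: 0.0543
grip_force: 74.0
```

About 1 mm to go. I lower a little more, release and back off.

>>> {"method": "carry_out", "body": {"moves": [{"x": 0, "y": 0, "z": 0.05, "turn": 0}, {"x": 0, "y": 0, "z": 0.02, "turn": 0}, {"x": 0, "y": 0, "z": 0, "turn": 0}, {"x": 0, "y": 0, "z": 0, "turn": 0}, {"x": 0, "y": 0, "z": 0, "turn": 0}, {"x": 0, "y": 0, "z": 0, "turn": 0}, {"x": 0, "y": 0, "z": 0, "turn": 0}, {"x": 0, "y": 0, "z": 0, "turn": 0}]}}

```text
t: 42.7
tool_pos: [0.6261, 0.1404, 0.0169]
tool_rot: [2.33, 2.107, 0.0]
contact_force: [-1.2, -0.5, 5.0]
opening: 0.0536
grip_force: 74.3
```

>>> {"method": "carry_out", "body": {"moves": [{"x": 0, "y": 0, "z": 0, "turn": 0}, {"x": 0, "y": 0, "z": 0, "turn": 0}, {"x": 0, "y": 0, "z": 0, "turn": 0}, {"x": 0, "y": 0, "z": 0, "turn": 0}, {"x": 0, "y": 0, "z": 0, "turn": 0}, {"x": 0, "y": 0, "z": -0.2, "turn": 0}, {"x": 0, "y": 0, "z": -0.4, "turn": 0}, {"x": 0, "y": 0, "z": -0.6, "turn": 0}], "grip": 70}}

```text
t: 43.5
tool_pos: [0.6254, 0.1404, 0.0467]
tool_rot: [-2.33, -2.107, 0.002]
contact_force: [-0.5, -0.3, -0.3]
opening: 0.07
grip_force: 0.0
```

>>> {"method": "carry_out", "body": {"moves": [{"x": 0, "y": 0, "z": -0.8, "turn": 0}, {"x": 0, "y": 0, "z": -1, "turn": 0}, {"x": 0, "y": 0, "z": -1, "turn": 0}, {"x": 0, "y": 0, "z": -1, "turn": 0}, {"x": 0, "y": 0, "z": -1, "turn": 0}, {"x": 0, "y": 0, "z": -0.8, "turn": 0}, {"x": 0, "y": 0, "z": -0.4, "turn": 0}, {"x": 0, "y": 0, "z": 0, "turn": 0}]}}

```text
t: 44.3
tool_pos: [0.6272, 0.1406, 0.1997]
tool_rot: [2.328, 2.105, 0.007]
contact_force: [1.3, 0.5, 1.0]
opening: 0.0697
grip_force: 0.0
```

```bash
python3 - <<'E'
from h import *
im,C=meas(['socket_large_mid','carrier_large_pocket'],'w14',zz={'socket_large_mid':.023})
for c in ('top','scene'): print(c); meas(['socket_large_mid','socket_medium_mid','carrier_medium_pocket','socket_small_mid','carrier_small_pocket','plug_stray_mid','bin_floor','plug_a_mid'],c+'14',c=c)
a=cv2.imread('pics/top14.png')[120:250,160:480];b=cv2.imread('pics/w14.png')[90:290,200:440];s=cv2.imread('pics/scene14.png')[90:390,180:440]
cv2.imwrite('pics/fin.png',np.vstack([cv2.resize(a,(800,300)),np.hstack([cv2.resize(b,(400,300)),cv2.resize(s,(400,300))])]))
E
```

```text
[0.6272 0.1406 0.1997] t 44.3
top
[0.6252 0.1403 0.1951] t 44.45
socket_large_mid 0.43 [276. 158.] [0.6313 0.1417 0.021 ] 
socket_medium_mid 0.59 [448. 200.] [ 0.508  -0.4009  0.019 ] 
socket_medium_mid 0.55 [228. 242.] [0.3594 0.2781 0.019 ]  tri [0.3597 0.2829 0.0115] tri [0.3603 0.2819 0.0044]
socket_medium_mid 0.47 [297. 246.] [0.3551 0.0671 0.019 ]  tri [0.3558 0.0675 0.0109] tri [0.3566 0.067  0.0107]
carrier_medium_pocket 0.75 [446. 201.] [ 0.5092 -0.3976  0.002 ]  tri [ 0.5104 -0.3994 -0.0037] tri [ 0.5108 -0.4015 -0.0069]
carrier_medium_pocket 0.42 [448. 201.] [ 0.5091 -0.4039  0.002 ]  tri [ 0.509  -0.4001  0.0067] tri [ 5.098e-01 -4.033e-01 -1.000e-04]
socket_small_mid 0.56 [371. 165.] [ 0.6158 -0.1589  0.019 ]  tri [ 0.614  -0.1584  0.0237]
carrier_small_pocket 0.59 [372. 165.] [ 0.6191 -0.1643  0.002 ]  tri [ 0.6157 -0.1607  0.0084] tri [ 0.6134 -0.163   0.0146]
plug_stray_mid 0.53 [192. 187.] [0.526  0.3991 0.027 ] 
bin_floor 0.6 [196. 191.] [0.5196 0.3929 0.003 ]  tri [ 0.5204  0.3941 -0.0009]
bin_floor 0.34 [192. 188.] [0.5305 0.4087 0.003 ]  tri [0.5229 0.4    0.0306
[... 797 characters left out ...]
  -0.0095] tri [ 0.5074 -0.4069 -0.0087] tri [ 0.5077 -0.409  -0.003 ]
socket_small_mid 0.45 [317. 278.] [ 0.6037 -0.1576  0.019 ]  tri [ 0.6094 -0.1639  0.0403] tri [ 0.6093 -0.1597  0.0318]
carrier_small_pocket 0.92 [322. 287.] [ 0.6178 -0.1634  0.002 ]  tri [ 0.6149 -0.1604 -0.0071] tri [ 0.615  -0.1589 -0.0106] tri [ 0.6184 -0.1641  0.0041]
plug_stray_mid 0.56 [389. 115.] [0.5156 0.3889 0.027 ]  tri [0.5201 0.3945 0.0275]
bin_floor 0.55 [389. 122.] [0.5212 0.3876 0.003 ]  tri [ 0.5197  0.3936 -0.0026] tri [ 0.5199  0.394  -0.0024]
plug_a_mid 0.79 [314. 180.] [0.4545 0.0685 0.025 ]  tri [0.4497 0.0688 0.0253] tri [0.4517 0.067  0.0268] tri [0.4518 0.067  0.0238] tri [0.4507 0.0647 0.0244]
```

View pics/fin.png

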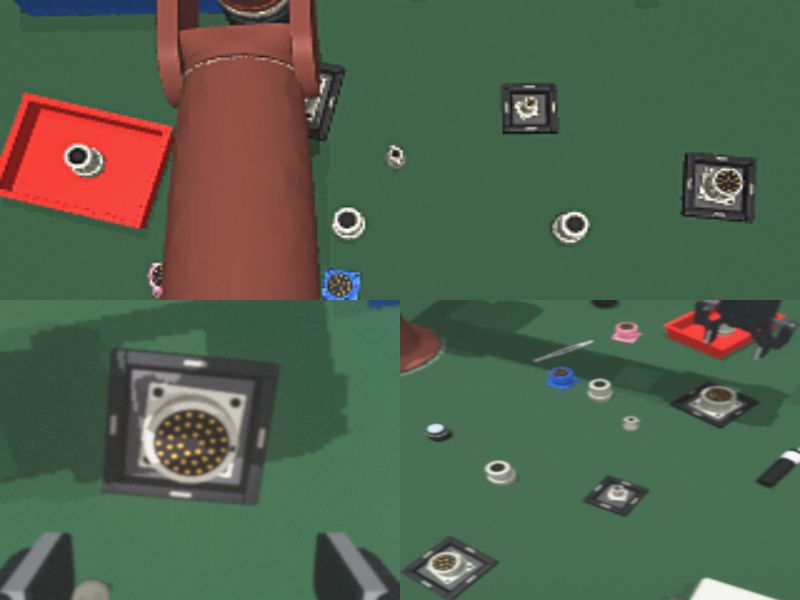

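All three sockets stand flat and central in their pockets: large at (190,430), small at (527,105) and medium at (720,183). The plug stands in the bin at (83,158), and both bench plugs are unmoved. I hand in.

```bash
python3 -c "
from station import ctrl
print(ctrl.finish_job())"
```

```text
the job is handed in; nothing more can be done
None
```

I handed the job in at about 45 s: the stray plug stands in the red bin, each socket is in the carrier of its size, and the two bench plugs were not touched; the hand-in call gave no verdict, so this rests on the last camera views.

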